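Balance a soil sample jar on the sliding-poise beam

ROBOT

A 6-joint arm with a two-finger parallel gripper is mounted at the origin on the work surface. World frame = base frame: x ahead of the robot, y to its left, z up, the work surface at z = 0. Lengths are in m, angles in rad, forces in N, time in s.
With the tool pointing down it reaches from about 0.275 to 0.875 m from the base axis. Payload 12.5 kg.
Tool frame: the origin (TCP) lies midway between the tips of the shut fingers; the grasp point (between the pads) lies 19 mm behind it (env.grip_point_offset is the distance from the TCP to the grasp point, in m); y points along the fingers, z is the direction in which the jaws open and shut, and the axes are right-handed (so a half turn about y gives the same grasp; the last joint's range is limited). The gripper opens to 85 mm and grips with 20 to 120 N. Pads are 22 mm wide; open, the fingers measure 114 mm over their backs; the gripper's body (76 mm by 85 mm) begins 54 mm behind the grasp point. The pads swing forward as they close: fully open they stand 13 mm farther back than shut.
Start: joints at [1.152, 0.351, 1.652, -0, 1.139, -0.085], TCP at [0.18, 0.52, 0.231] pointing down, gripper open.
Joint ranges: [-2.75, 2.75], [-0.79, 2.1], [0.01, 2.65], [-1.57, 4.71], [0.07, 3.14], [-2.87, 2.87]. Speed limits (rad/s): [2.22, 2.22, 2.79, 3.14, 3.14, 3.14].

INTERFACE

Orientations are given as a unit quaternion [x, y, z, w].
In Python, from station import env, viewer gives the robot as it stands. Calls block until the motion is done:
- env.movep(position, orientation): joint-space move of the TCP to a pose.
- env.move_linear(position, orientation=None, v=0.15, stop_force=None): straight line of the TCP; orientation=None keeps the orientation; v is the mean speed in m/s. With stop_force (N) it stops when the force on the tool has changed by that much, and returns True; else False.
- env.move_j(angles): joint-space move.
- env.set_gripper(opening): finger opening in m; the grip force is fixed at half the most; returns when the fingers have stopped.
- env.hold(seconds).
- env.ik(position, orientation): joint angles nearest the present ones, or None.
- viewer.read_camera(name): name is "scene" or "top" or "wrist"; returns the picture (420x560x3 uint8, red, green, blue); there is no depth.
- viewer.camera_model(name): a dict with "fx", "fy", "cx", "cy" (pixels), "k1" (the pictures are not rectified: a ray, as slopes to the right and down, at radius r is drawn at 1 + k1 r^2 times it, then the intrinsics apply), "R" (3x3) and "t" (3): a world point X has camera coordinates R X + t. Camera axes: x right, y down, z forward; pixel columns grow to the right and rows downward; lengths in m; the calibration is good to about 2 mm. A picture is of the moment at which its call begins: read the wrist's pose just before it. camera_model takes no time and is no camera call; for the wrist camera it gives the pose at the moment of the call.
A pose or a line that the arm cannot do raises env.MotionError and nothing moves.
- env.close_job(): hands the job in, once; it reports no verdict.
Readings, each from a call of its own:
- env.current_clock(): time.
- env.current_q(): joint angles.
- env.current_dq(): joint speeds.
- env.current_joint_efforts(): joint torques, N m.
- env.current_ee_pos(): TCP position.
- env.current_ee_rot(): TCP orientation.
- env.current_wrist_force(): force on the tool from outside, world axes, zero at the start.
- env.current_ft_torque(): the same for the moment, N m.
- env.current_grip_width(): finger opening in m.
Only numpy, scipy, OpenCV 4.12 (cv2) and the standard library are available. Lean on these libraries where they do the work, as an engineer would, in place of code of your own. Each camera call takes 0.05 s, during which the arm holds its last target.

TASK

Weigh the flanged soil sample jar: lower it gently into the hanging ring at the end of the beam balance so that it hangs there by its flange and let it go, then slide the poise along the beam until, with nothing touching it, the beam comes to rest level, its pointer between the outer lines of the index post. The pivot is delicate: move the poise by light pushes rather than squeezing it, do not press on the beam, and leave the other things on the bench where they are.

Things in the scene. Friction and masses are not known exactly. Their poses are not given: they have to be found in the camera images.
- balance: the beam balance, fixed to the bench. Origin on the bench below the pivot; z up; its y axis points from the pivot to the load end (ring), the poise arm runs along -y; x across the beam. Base plate 75 x 330 mm, 14 mm thick. Two cheeks at the pivot reach 135 mm above the bench; a brass counterweight 28 mm across sits round the beam at y = 21 to 51 mm.
- pivot (a point): the beam's pivot, 130 mm above the bench, on the beam's axis. The beam is a steel bar 8 mm wide, 14 mm high, reaching 215 mm out on the poise side and ending in a thin pointer.
- index (a point): middle line of the index post at the pointer's end, 254 mm from the pivot, at the height of the pivot: pointer here = beam level. Outer lines 7.5 mm above and below. The post is 139 mm tall.
- beam (a joint): tilt of the beam (rad): 0 level, positive = poise side down, ring up; stops at -0.08 and 0.08. Settles in about 1.5 s. Springy pivot, about 0.38 Nm/rad: near balance 1 mm of poise travel tilts it about 0.008 rad, so off the stops means within about 10 mm of balance. Pushing the poise tilts the beam too: judge the tilt with nothing touching it.
- poise (a joint): travel of the poise (m) outwards (to -y) along the beam, 0 to 0.15; at 0 it is 35 mm from the pivot; starts near 0. About 1.2 N of friction: it stays where it is left. The poise weighs 0.30 kg. The empty beam is level with the poise at 0; with a jar of m kg in the ring, balance is near m x 0.11 / 0.30 metres.
- poise_post (a point): on the axis of the poise's upright round steel post, 26 mm in diameter, 40 mm above the beam axis; the post stands 11 to 66 mm above the beam axis. Below it a 30 x 30 mm saddle round the bar, 11 mm above to 15 mm below the axis. Push the post along the beam, fingertips above saddle and bar (these rise with the tilt). Moves with poise and beam.
- carrier_ring (a point): centre of the top face of the aluminium ring hung in the beam's fork, 110 mm from the pivot: bore 48 mm, outside 68 mm, 8 mm thick. It swings freely about the fork's pins and moves with the beam (9 mm up or down at the stops). The fork measures 96 mm over its arms; nothing of it is more than 7 mm above the ring's top.
- jar_knob (a point): the sample jar's lid post: round, 20 mm in diameter, from 76 to 116 mm above the jar's foot; this point is on its axis 100 mm above the foot. Hold the jar here. Jar z axis up. The jar stands on the bench.
- jar_mid (a point): centre of the whole sample jar, 58 mm above its foot (it is 116 mm tall). The jar: white round body 42 mm in diameter, tapering to 26 mm at the foot, 70 mm tall, then a grey flange 60 mm in diameter and 6 mm thick, then the lid post. Weight unknown, 0.17 to 0.35 kg.
- jar_flange (a point): centre of the underside of the jar's flange, 70 mm above its foot; rests on top of the ring when the jar is hung.
- squat_jar: bystander: squat white screw-top jar, 60 mm across, 75 mm tall, no flange; origin at the centre of its underside
- tall_bottle: bystander: slim white capped bottle, 44 mm across, 105 mm tall; origin at the centre of its underside
- beaker: bystander: glass beaker, 68 mm across, 85 mm tall; origin at the centre of its underside
- tin: bystander: flat metal tin, 72 mm across, 30 mm tall; origin at the centre of its underside
- spatula: bystander: spatula lying flat, 190 mm long; origin at the centre of its underside
- sieve: bystander: brass sieve ring, 110 mm across, 40 mm tall; origin at the centre of its underside
- crucible: bystander: small white bowl, 48 mm across, 35 mm tall; origin at the centre of its underside
Not all that is in view belongs to the job. Leave any orange, pink or turquoise look-alike of the part that bears jar_knob alone.

How it is judged:
On the way, in this order (a step that is already met when the one before it is completed fails the run):
1. the jar hangs in the ring by its flange, let go (horizontal distance between jar_flange and carrier_ring below 0.008 m and z of jar_flange in the frame of carrier_ring between -0.005 and 0.005 m and angle between jar_flange's own z axis and vertical below 0.2 rad and contact force between each of the arm, the fingers and beam below 0.05 N and contact force between each of the arm, the fingers and jar below 0.05 N), for 0.2 s.
2. the beam rests level with the robot off it (value of joint beam between -0.03 and 0.03 rad and velocity of joint beam between -0.05 and 0.05 rad/s and contact force between each of the arm, the fingers and beam below 0.05 N and contact force between each of the arm, the fingers and jar below 0.05 N), for 0.3 s.
At the end, for the whole second after the job is handed in: The jar hangs in the ring by its flange (flange centre within 8 mm sideways and 5 mm in height of the ring's, jar within 0.2 rad of upright), and the beam is at rest within 0.03 rad of level (pointer between the outer lines) with nothing touching beam, poise or jar (all of step 2 and horizontal distance between jar_flange and carrier_ring below 0.008 m and z of jar_flange in the frame of carrier_ring between -0.005 and 0.005 m and angle between jar_flange's own z axis and vertical below 0.2 rad).
It fails at once if the robot pushed, pinched or pressed on the beam, its poise or ring with more than 12 N (contact force between any of the arm, the fingers and beam above 12 N).
It fails at once if the jar was dropped or pressed into the ring with more than 20 N (contact force between jar and beam above 20 N).
It fails at once if a bystander was moved more than 30 mm (distance of any of squat_jar, tall_bottle, beaker, tin, spatula, sieve, crucible from where it was at the start of the episode above 0.03 m).
It also fails if it takes over 72 s, if anything falls off the work surface, if the arm or the gripper's body presses on something with over 40 N, if the wrist force passes 120 N, or if a joint passes its speed limit or range.

## Working session

There is one attempt and no reset: what is moved stays moved. The work goes in short steps, each a Python script; the robot and the scene stay as the last script left them, time stands still between calls to the robot, and variables do not carry over. Pictures are saved under pics/ and viewed, and the job is handed in when it is done.

```bash
ls; mkdir -p pics; python3 - <<'E'
from station import env, viewer
import cv2
for n in ("scene","top","wrist"):
    m=viewer.camera_model(n); print(n,m)
    cv2.imwrite(f"pics/{n}0.png",viewer.read_camera(n)[:,:,::-1])
print(env.current_clock(),env.current_ee_pos(),env.current_ee_rot(),env.current_grip_width(),env.grip_point_offset)
E
```

```text
pics
scene {'fx': 516.9881124060582, 'fy': 516.9881124060582, 'cx': 280.89836862677475, 'cy': 197.98202877163152, 'k1': -0.0374690386529651, 'R': array([[-0.62720175,  0.77885216, -0.0026975 ],
       [ 0.65298667,  0.52394944, -0.546887  ],
       [-0.42453077, -0.34476992, -0.83720208]]), 't': array([ 0.34728486, -0.29301639,  1.84486585])}
top {'fx': 386.2701786484976, 'fy': 386.2701786484976, 'cx': 276.09534480414317, 'cy': 212.09051062375906, 'k1': -0.015616347047517907, 'R': array([[-0.05912097, -0.99824908, -0.00186491],
       [-0.97530378,  0.0581601 , -0.21307263],
       [ 0.21280802, -0.01077821, -0.97703458]]), 't': array([0.03250234, 0.57153259, 0.88303375])}
wrist {'fx': 341.88051356148753, 'fy': 341.88051356148753, 'cx': 281.93238434775697, 'cy': 208.67793440503812, 'k1': -0.08827006128137718, 'R': array([[ 0.32872344,  0.94442561, -0.00108001],
       [ 0.90517038, -0.3147333 ,  0.28567382],
       [ 0.26945775, -0.09488528, -0.9583263 ]]), 't': array([-0.5475661 , -0.03564277,  0.37789604])}
0.15 [0.1800681  0.51944846 0.23090864] [ 0.69756378 -0.11754137  0.11738545 -0.69700032] 0.08526962324901621 0.0187
```

View pics/scene0.png

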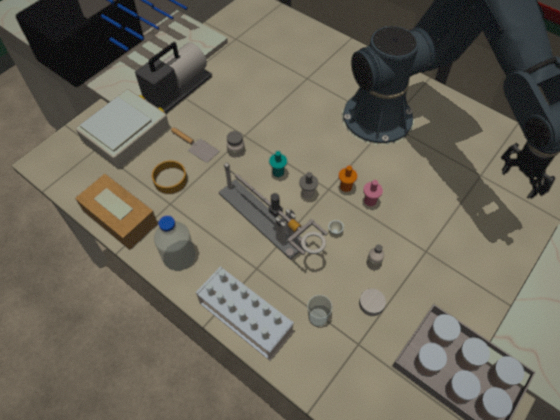

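View pics/top0.png

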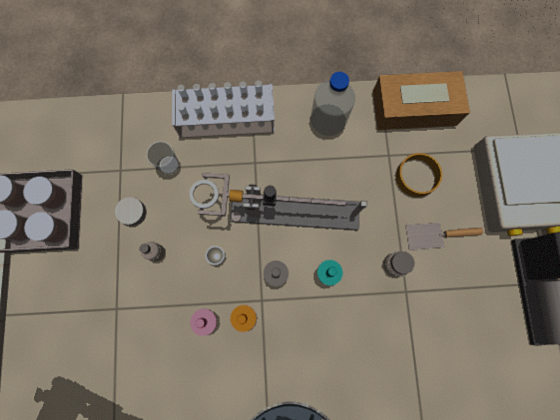

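View pics/wrist0.png

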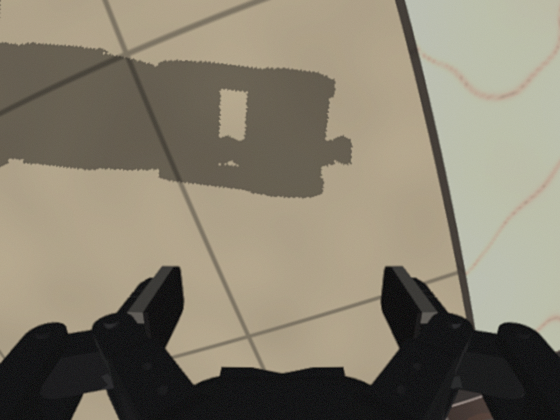

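The jar with the grey flange (not orange, pink or turquoise) is at about (276,273) in the top picture and (309,183) in the scene picture. The balance ring is at (204,193) and the poise post at (270,190) in the top picture. Next I'll enlarge these areas.

```bash
cat > h.py <<'E'
import numpy as np, cv2
from scipy.spatial.transform import Rotation as Rn
def K(m): return np.array([[m['fx'],0,m['cx']],[0,m['fy'],m['cy']],[0,0,1.]])
def proj(m,X):
    c=np.atleast_2d(X)@np.array(m['R']).T+m['t']; s=c[:,:2]/c[:,2:]
    r2=(s**2).sum(1,keepdims=True); s=s*(1+m['k1']*r2)
    return s*[m['fx'],m['fy']]+[m['cx'],m['cy']]
def ray(m,uv):
    d=np.array([m['k1'],0,0,0,0.])
    s=cv2.undistortPoints(np.array([[uv]],float),K(m),d)[0,0]
    R=np.array(m['R']); C=-R.T@m['t']; v=R.T@np.array([s[0],s[1],1]); return C,v/np.linalg.norm(v)
def onz(m,uv,z):
    C,v=ray(m,uv); return C+v*(z-C[2])/v[2]
def tri(obs):
    A=np.zeros((3,3));b=np.zeros(3);rs=[ray(m,u) for m,u in obs]
    for C,v in rs:
        P=np.eye(3)-np.outer(v,v);A+=P;b+=P@C
    X=np.linalg.solve(A,b); return X,[np.linalg.norm((np.eye(3)-np.outer(v,v))@(X-C)) for C,v in rs]
def crop(im,x0,y0,w,h,f,name):
    c=im[y0:y0+h,x0:x0+w,::-1]; c=cv2.resize(c,None,fx=f,fy=f,interpolation=cv2.INTER_CUBIC)
    c=np.clip(c.astype(float)*1.4,0,255).astype(np.uint8)
    for x in range((x0+9)//10*10,x0+w,10):
        cv2.line(c,((x-x0)*f,0),((x-x0)*f,5 if x%50 else 12),(0,255,255),1)
        if x%50==0: cv2.putText(c,str(x),((x-x0)*f,24),0,.45,(0,255,255),1)
    for y in range((y0+9)//10*10,y0+h,10):
        cv2.line(c,(0,(y-y0)*f),(5 if y%50 else 12,(y-y0)*f),(0,255,255),1)
        if y%50==0: cv2.putText(c,str(y),(14,(y-y0)*f+5),0,.45,(0,255,255),1)
    cv2.imwrite(name,c)
E
python3 - <<'E'
import cv2
from h import *
t=cv2.imread('pics/top0.png')[:,:,::-1];s=cv2.imread('pics/scene0.png')[:,:,::-1]
crop(t,180,165,200,130,4,'pics/t0c.png'); crop(s,210,150,150,112,5,'pics/s0c.png')
E
```

```text
(no output)
```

View pics/t0c.png

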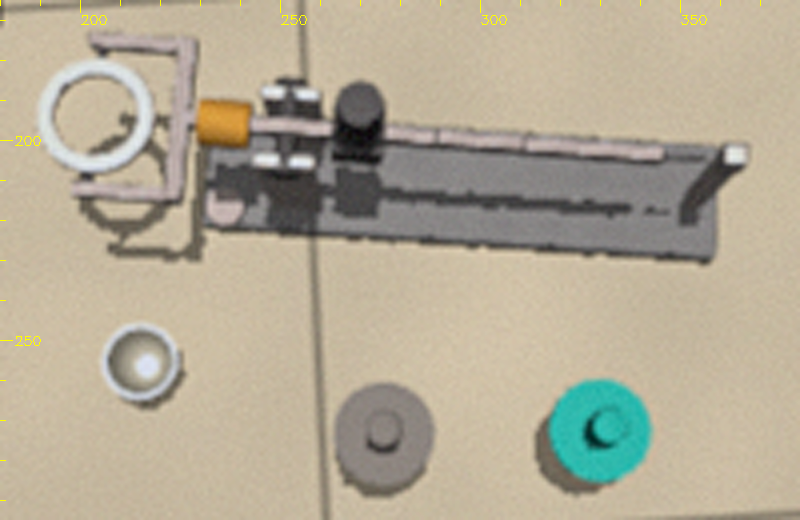

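View pics/s0c.png

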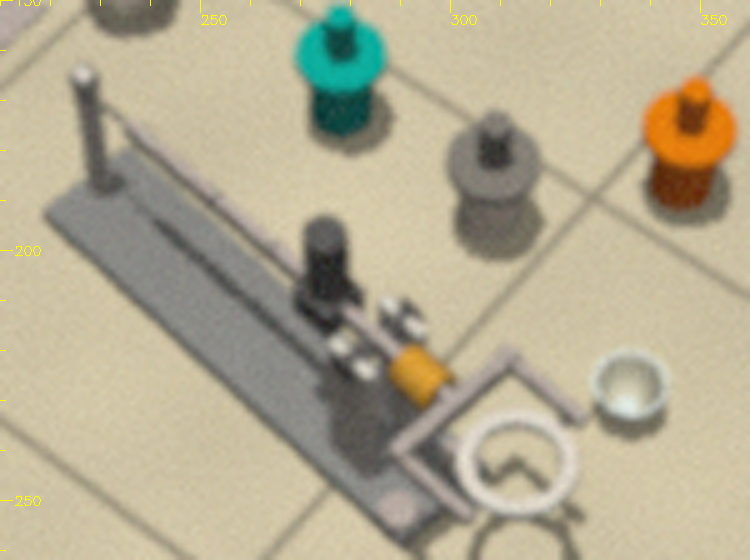

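```bash
python3 - <<'E'
from station import env, viewer
from h import *
T=viewer.camera_model('top');S=viewer.camera_model('scene')
np.set_printoptions(precision=4,suppress=True)
for n,a,b,z in [('ring',(204.25,193.9),(313.2,242.6),.13),('posttop',(270,190.75),(275,196.2),.196),('index',(364,203.75),(226.8,164.8),.139),('jartop',(276,272.5),(309,175.2),.116),('flangetop',(276,273.8),(308.8,182),.076)]:
    print(n,*tri([(T,a),(S,b)]),onz(T,a,z),onz(S,b,z))
for n,u in [('cheek1',(252.5,188.3)),('cheek2',(251,205))]: print(n,onz(T,u,.135))
E
```

```text
ring [0.6116 0.1618 0.1244] [np.float64(0.00026221105031307715), np.float64(0.00026221105031299773)] [0.6099 0.161  0.13  ] [0.6143 0.1631 0.13  ]
posttop [0.5918 0.0102 0.1897] [np.float64(8.514468776004956e-05), np.float64(8.514468775989648e-05)] [0.5901 0.0102 0.196 ] [0.5949 0.013  0.196 ]
index [ 0.5649 -0.2013  0.1299] [np.float64(0.0002855341548324004), np.float64(0.00028553415483239115)] [ 0.563  -0.1994  0.139 ] [ 0.5694 -0.1958  0.139 ]
jartop [0.4243 0.0069 0.1042] [np.float64(0.0006613888167388602), np.float64(0.0006613888167389107)] [0.4232 0.0075 0.116 ] [0.4317 0.0111 0.116 ]
flangetop [0.4233 0.0072 0.0673] [np.float64(0.0004806513079027712), np.float64(0.0004806513079028862)] [0.4226 0.0076 0.076 ] [0.4287 0.0102 0.076 ]
cheek1 [0.6152 0.0498 0.135 ]
cheek2 [0.5762 0.055  0.135 ]
```

```bash
cat >> h.py <<'E'
u=np.array([0.129,0.9917,0]); u/=np.linalg.norm(u)
def quat(s=1):
    y=np.array([0,0,-1.]); z=s*u; return Rn.from_matrix(np.column_stack([np.cross(y,z),y,z])).as_quat()
E
python3 - <<'E'
from station import env, viewer
from h import *
np.set_printoptions(precision=4,suppress=True)
W=viewer.camera_model('wrist'); R0=Rn.from_quat(env.current_ee_rot()).as_matrix()
print(R0); C=-W['R'].T@W['t']; print('cam in tool',R0.T@(C-env.current_ee_pos())); print('cam axes in tool',R0.T@W['R'].T)
for s in (1,-1):
  for p in [(.424,.008,.2),(.611,.162,.24),(.594,.01,.2),(.57,-.11,.2)]:
    print(s,p,env.ik(p,quat(s)))
E
```

```text
[[ 0.9448 -0.0003  0.3276]
 [-0.3276 -0.0007  0.9448]
 [-0.0001 -1.     -0.0008]]
cam in tool [-0.0731 -0.1409 -0.0018]
cam axes in tool [[ 0.0012  0.9583  0.2858]
 [ 0.0001 -0.2858  0.9583]
 [ 1.     -0.0011 -0.0004]]
1 (0.424, 0.008, 0.2) [-0.091   0.1613  1.9918 -0.      0.9885 -1.5324]
1 (0.611, 0.162, 0.24) [ 0.1855  0.493   1.4145 -0.      1.2341 -1.2559]
1 (0.594, 0.01, 0.2) [-0.0615  0.4626  1.5657 -0.      1.1133 -1.503 ]
1 (0.57, -0.11, 0.2) [-0.2708  0.4387  1.6031 -0.      1.0998 -1.7123]
-1 (0.424, 0.008, 0.2) [-0.091   0.1613  1.9918 -0.      0.9885  1.6091]
-1 (0.611, 0.162, 0.24) [ 0.1855  0.493   1.4145 -0.      1.2341  1.8857]
-1 (0.594, 0.01, 0.2) [-0.0615  0.4626  1.5657 -0.      1.1133  1.6386]
-1 (0.57, -0.11, 0.2) [-0.2708  0.4387  1.6031 -0.      1.0998  1.4293]
```

```bash
python3 - <<'E'
from station import env, viewer
from h import *
import pickle
np.set_printoptions(precision=4,suppress=True)
q=quat(1)
def snap(n):
    p=env.current_ee_pos();m=viewer.camera_model('wrist');im=viewer.read_camera('wrist')
    cv2.imwrite(f'pics/{n}.png',im[:,:,::-1]);pickle.dump((p,m,env.current_ee_rot()),open(n+'.pkl','wb'));print(n,p,env.current_clock())
env.movep([.611,.162,.248],q); snap('w_ring')
env.movep([.425,.008,.194],q); snap('w_jar')
env.set_gripper(0.05); print(env.current_clock(),env.current_wrist_force(),env.current_grip_width())
E
```

```text
w_ring [0.6106 0.1628 0.248 ] 2.2167
w_jar [0.4262 0.0083 0.1946] 3.2417
3.6833 [ 0.4797  0.0486 -0.1036] 0.04988875479842289
```

View pics/w_ring.png

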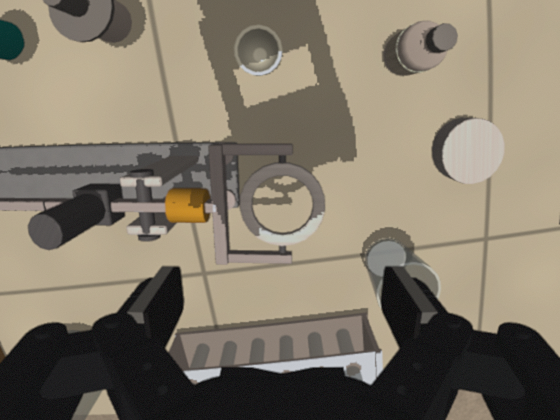

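View pics/w_jar.png

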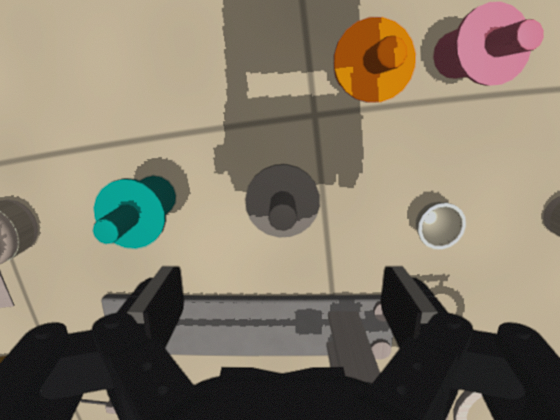

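The wrist pictures show the ring centre near (283,203) and the jar flange near (282,200), with its post top near (283,212). I'll crop both for accuracy.

```bash
python3 - <<'E'
from h import *
a=cv2.imread('pics/w_ring.png')[:,:,::-1];b=cv2.imread('pics/w_jar.png')[:,:,::-1]
crop(a,200,130,140,140,4,'pics/c1.png'); crop(b,230,150,105,105,5,'pics/c2.png')
E
```

```text
(no output)
```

View pics/c1.png

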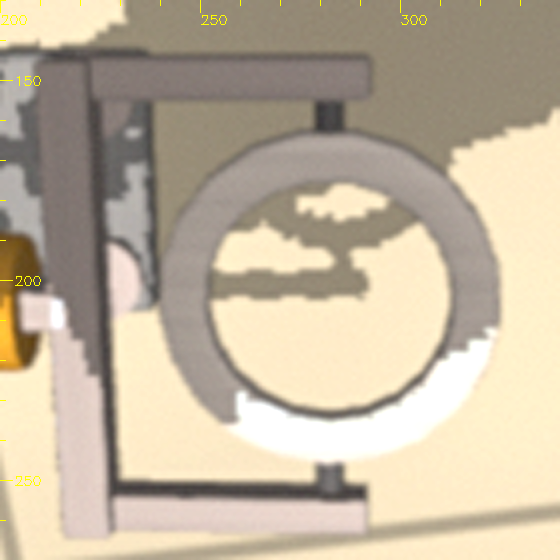

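View pics/c2.png

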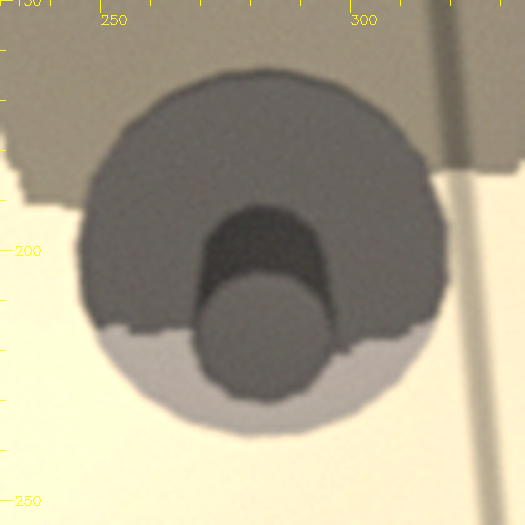

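```bash
python3 - <<'E'
from h import *
import pickle
np.set_printoptions(precision=4,suppress=True)
p,m,r=pickle.load(open('w_ring.pkl','rb')); print('tool z',Rn.from_quat(r).as_matrix()[:,2])
for z in (.126,.13,.134): X=onz(m,(282.5,203.9),z);print('ring',z,X,X-p)
P=onz(m,(48,228),.196); print('posttop',P)
p,m,r=pickle.load(open('w_jar.pkl','rb'))
X=onz(m,(282.9,200.5),.076);print('flange',X,X-p); X=onz(m,(282.8,217.6),.116);print('knobtop',X,X-p)
E
```

```text
tool z [0.1279 0.9918 0.0001]
ring 0.126 [0.6114 0.1614 0.126 ] [ 0.0008 -0.0014 -0.122 ]
ring 0.13 [0.6103 0.1616 0.13  ] [-0.0004 -0.0013 -0.118 ]
ring 0.134 [0.6092 0.1617 0.134 ] [-0.0015 -0.0011 -0.114 ]
posttop [0.5882 0.0158 0.196 ]
flange [0.4235 0.0077 0.076 ] [-0.0027 -0.0006 -0.1186]
knobtop [0.4245 0.0074 0.116 ] [-0.0018 -0.0009 -0.0786]
```

```bash
python3 - <<'E'
from station import env, viewer
from h import *
np.set_printoptions(precision=4,suppress=True)
q=quat(1)
env.move_linear([.4238,.0076,.13],q,v=.15)
env.move_linear([.4238,.0076,.0835],q,v=.08)
env.hold(.2);f0=[env.current_wrist_force() for _ in range(1)][0]
print(env.current_ee_pos(),f0,env.current_clock())
env.set_gripper(0.0); print('w',env.current_grip_width(),env.current_wrist_force())
env.move_linear([.4238,.0076,.125],q,v=.1)
for i in range(5):
    env.hold(.1); print(env.current_wrist_force()-f0,env.current_ee_pos(),env.current_grip_width())
print(env.current_clock())
cv2.imwrite('pics/w_lift.png',viewer.read_camera('wrist')[:,:,::-1])
E
```

```text
[0.4241 0.0076 0.0839] [ 0.0702 -0.0716 -0.2851] 5.1917
w 0.018242110225779214 [-0.8779  1.7486  5.1212]
[-0.8358  0.2788 -3.0879] [0.4233 0.0076 0.1243] 0.01836579704788156
[ 0.5502  0.4011 -2.9551] [0.4234 0.0076 0.1244] 0.018161586130279676
[-0.0893  0.9037 -2.2956] [0.4236 0.0076 0.1246] 0.017946783948176157
[ 0.0201  1.0371 -3.2406] [0.4237 0.0076 0.1248] 0.01828181252998504
[-0.0073  0.1352 -3.2406] [0.4238 0.0076 0.1249] 0.018246367912999193
6.6417
```

View pics/w_lift.png

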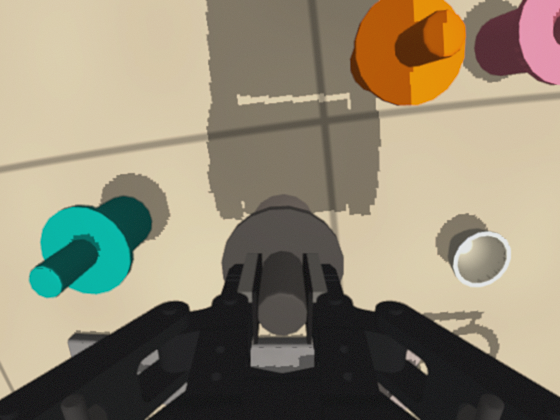

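```bash
python3 - <<'E'
from station import env, viewer
from h import *
np.set_printoptions(precision=4,suppress=True)
q=quat(1)
env.move_linear([.4238,.0076,.262],q,v=.2)
env.move_linear([.6105,.1616,.262],q,v=.2)
env.hold(.4)
F=[]
for i in range(10):
    env.hold(.05); F.append(env.current_wrist_force())
print(np.mean(F,0),np.std(F,0),env.current_ee_pos(),env.current_clock())
env.move_linear([.6105,.1616,.222],q,v=.1)
print(env.current_ee_pos(),env.current_clock())
for n in ('top','scene','wrist'): cv2.imwrite(f'pics/{n}1.png',viewer.read_camera(n)[:,:,::-1])
a=cv2.imread('pics/top1.png')[:,:,::-1];b=cv2.imread('pics/scene1.png')[:,:,::-1]
crop(a,160,140,130,100,6,'pics/c3.png');crop(b,250,170,120,100,6,'pics/c4.png')
E
```

```text
[ 0.1582 -0.2435 -3.0859] [0.4487 0.2299 0.3788] [0.6105 0.1616 0.262 ] 9.7833
[0.6107 0.1616 0.2223] 10.3333
```

View pics/c3.png

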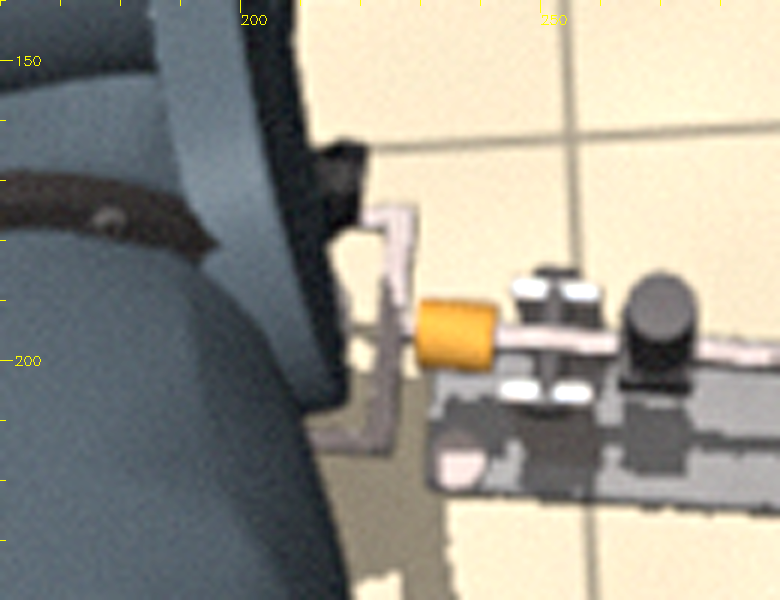

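View pics/c4.png

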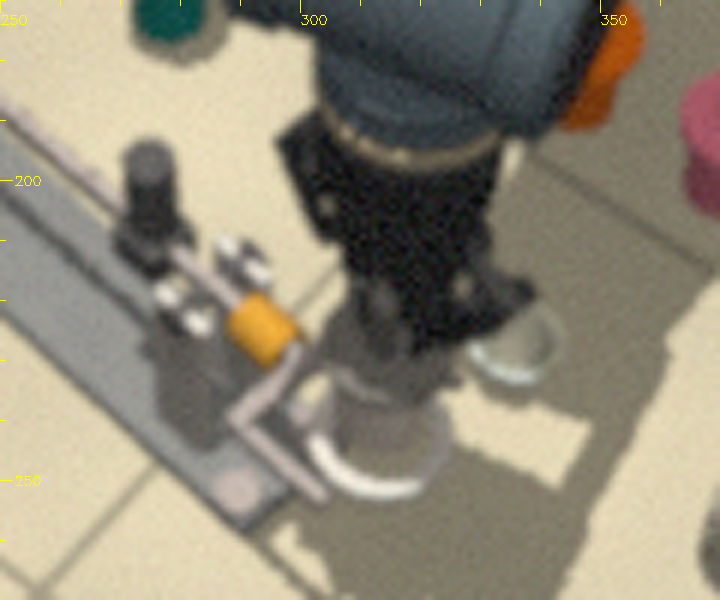

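View pics/wrist1.png

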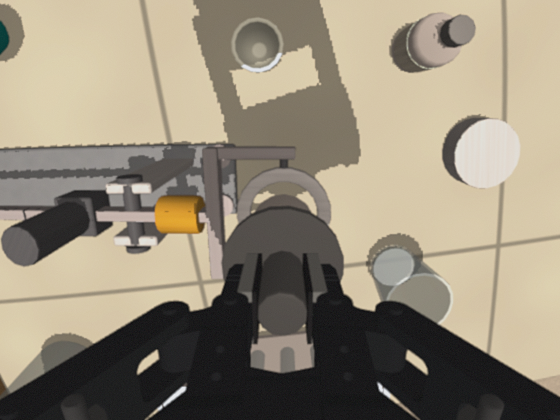

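```bash
python3 - <<'E'
from station import env, viewer
from h import *
np.set_printoptions(precision=4,suppress=True)
q=quat(1)
s=env.move_linear([.6105,.1616,.152],q,v=.06,stop_force=3)
env.hold(.1);print(s,env.current_ee_pos(),env.current_wrist_force(),env.current_clock())
for z in (.146,.141,.137):
    s=env.move_linear([.6105,.1616,z],q,v=.03,stop_force=2.5)
    env.hold(.15);F=[]
    for i in range(3): F.append(env.current_wrist_force());env.hold(.04)
    print(s,env.current_ee_pos(),np.mean(F,0),env.current_clock())
    if s: break
a=viewer.read_camera('scene');crop(a,250,170,120,100,6,'pics/c5.png')
cv2.imwrite('pics/wrist2.png',viewer.read_camera('wrist')[:,:,::-1])
E
```

```text
False [0.6107 0.1616 0.1524] [ 0.752  -0.3197 -4.084 ] 11.9
False [0.6106 0.1616 0.1461] [-0.2872  0.3067 -3.7101] 12.525
False [0.6105 0.1616 0.1411] [ 0.6368 -0.4818 -2.3503] 13.1167
False [0.6105 0.1616 0.1371] [-0.6258  0.0599 -3.0426] 13.675
```

View pics/c5.png

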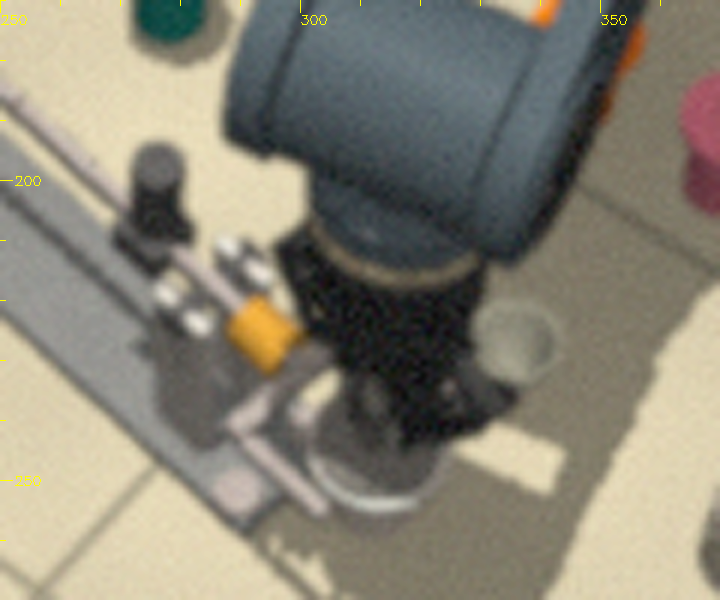

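View pics/wrist2.png

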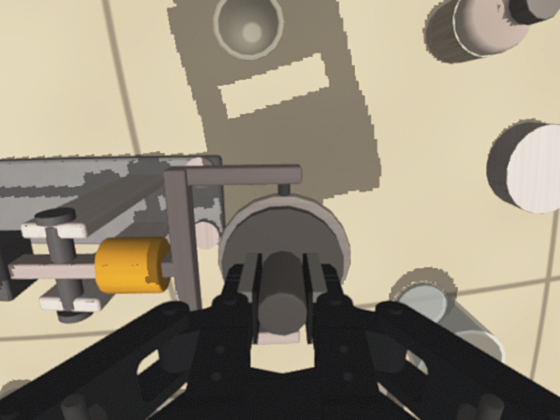

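```bash
python3 - <<'E'
from station import env, viewer
from h import *
np.set_printoptions(precision=4,suppress=True)
q=quat(1)
for z in (.1355,.1345,.1335,.1325,.1315):
    s=env.move_linear([.6105,.1616,z],q,v=.02,stop_force=3)
    env.hold(.15);F=[]
    for i in range(5): F.append(env.current_wrist_force());env.hold(.03)
    print(s,env.current_ee_pos(),np.mean(F,0),env.current_clock())
    if s or np.mean(F,0)[2]>-1.2: break
E
```

```text
False [0.6105 0.1616 0.1355] [-0.411   0.0646 -2.5164] 14.3417
False [0.6107 0.1616 0.1349] [-1.8904 -0.6226  5.1427] 14.9083
```

```bash
python3 - <<'E'
from station import env, viewer
from h import *
np.set_printoptions(precision=4,suppress=True)
q=quat(1)
env.move_linear([.6105,.1616,.1352],q,v=.02); env.hold(.1); print(env.current_wrist_force())
env.set_gripper(0.042); env.hold(.2); print(env.current_wrist_force(),env.current_grip_width(),env.current_clock())
env.move_linear([.6105,.1616,.20],q,v=.1)
env.move_linear([.58,.07,.26],q,v=.25); env.hold(.2)
import pickle
p=env.current_ee_pos();m=viewer.camera_model('wrist');im=viewer.read_camera('wrist')
pickle.dump((p,m),open('w3.pkl','wb'));cv2.imwrite('pics/wrist3.png',im[:,:,::-1])
a=viewer.read_camera('scene');crop(a,210,150,150,112,5,'pics/c6.png');print(p,env.current_clock())
E
```

```text
[ 0.6837 -0.483  -0.5003]
[-0.5273 -0.2233 -0.2483] 0.041931297323151734 15.8083
[0.5799 0.071  0.2589] 17.5167
```

View pics/wrist3.png

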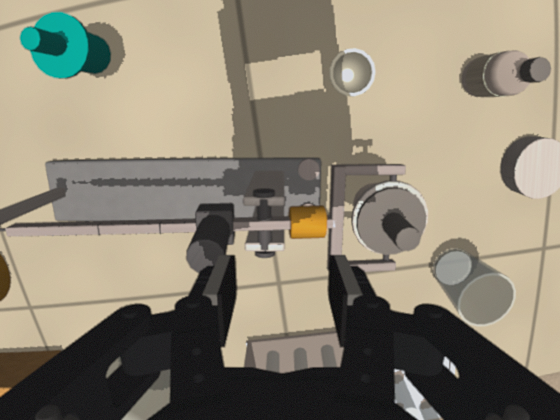

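View pics/c6.png

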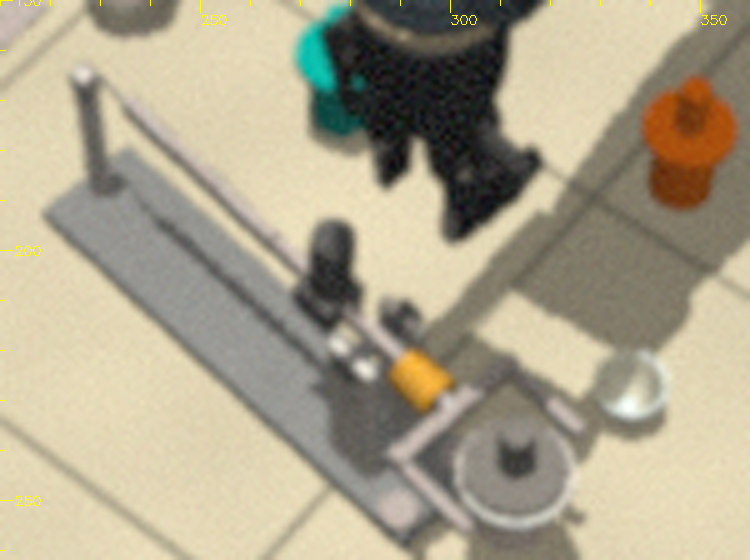

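```bash
cat >> h.py <<'E'
piv=np.array([.5961,.0525,0])
def at(s,z): 
    P=piv+u*s; return [P[0],P[1],z]
E
python3 - <<'E'
from station import env, viewer
from h import *
import pickle
np.set_printoptions(precision=4,suppress=True)
q=quat(1)
env.set_gripper(.06)
env.move_linear(at(-.038,.235),q,v=.15)
s=env.move_linear(at(-.038,.161),q,v=.08,stop_force=3)
env.hold(.2);print(s,env.current_ee_pos(),env.current_wrist_force(),env.current_grip_width(),env.current_clock())
p=env.current_ee_pos();m=viewer.camera_model('wrist');im=viewer.read_camera('wrist')
pickle.dump((p,m),open('w4.pkl','wb'));cv2.imwrite('pics/wrist4.png',im[:,:,::-1])
a=viewer.read_camera('scene');crop(a,210,150,150,112,5,'pics/c7.png')
E
```

```text
False [0.5914 0.0148 0.1614] [ 0.539  -0.1008  0.1562] 0.059957311841644975 19.6667
```

View pics/wrist4.png

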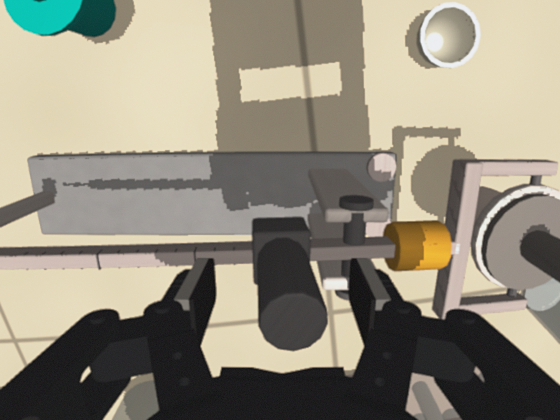

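View pics/c7.png

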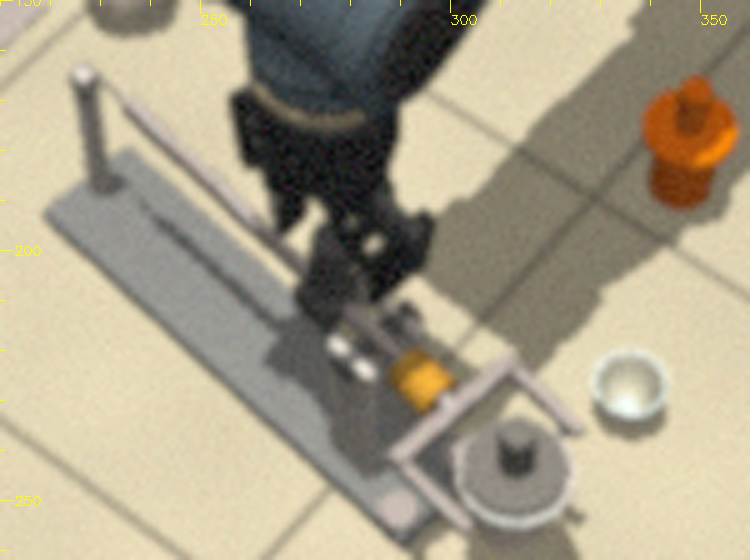

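```bash
python3 - <<'E'
from station import env, viewer
from h import *
import pickle
np.set_printoptions(precision=4,suppress=True)
q=quat(1)
s1=env.move_linear(at(-.07,.161),q,v=.025,stop_force=6);print(s1,env.current_ee_pos(),env.current_wrist_force())
s=env.move_linear(at(-.158,.161),q,v=.035,stop_force=6) if not s1 else None
env.hold(.1);print(s,env.current_ee_pos(),env.current_wrist_force(),env.current_clock())
env.move_linear(at(-.1485,.161),q,v=.03); env.hold(1.2)
p=env.current_ee_pos();m=viewer.camera_model('wrist');im=viewer.read_camera('wrist')
pickle.dump((p,m),open('w5.pkl','wb'));cv2.imwrite('pics/wrist5.png',im[:,:,::-1])
a=viewer.read_camera('scene');crop(a,210,150,150,112,5,'pics/c8.png');print(env.current_clock())
E
```

```text
False [ 0.587  -0.0169  0.1609] [ 0.4173 -0.0512 -0.3633]
False [ 0.5757 -0.1041  0.161 ] [ 1.2411  0.908  -0.8502] 23.9667
25.7333
```

View pics/wrist5.png

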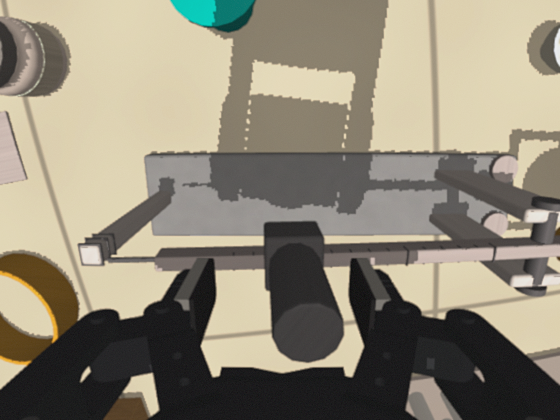

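View pics/c8.png

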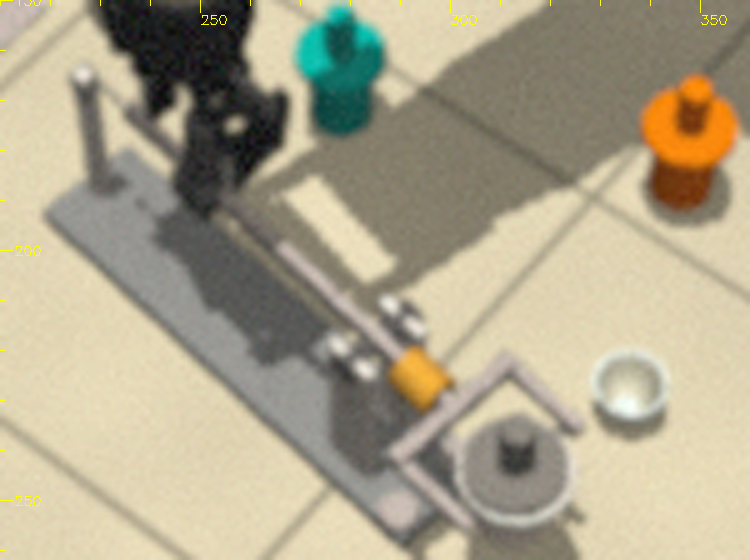

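```bash
python3 - <<'E'
from h import *
import pickle
np.set_printoptions(precision=1,suppress=True)
p,m=pickle.load(open('w5.pkl','rb'))
im=cv2.imread('pics/wrist5.png')[:,:,::-1]
crop(im,70,220,110,70,7,'pics/c9.png')
for s,dz in ((-.215,.007),(-.25,0)):
  for t in (-.08,-.04,0,.04,.08):
    print(s,t,proj(m,[at(s-dz*t,.13-(-s)*t+dz)]))
print('index',[proj(m,[at(-.254,z)]) for z in (.1225,.13,.1375,.139)])
E
```

```text
-0.215 -0.08 [[149.2 267.2]]
-0.215 -0.04 [[154.8 259.6]]
-0.215 0 [[159.9 252.7]]
-0.215 0.04 [[164.7 246.4]]
-0.215 0.08 [[169.  240.6]]
-0.25 -0.08 [[ 84.2 262.4]]
-0.25 -0.04 [[ 94.2 254.3]]
-0.25 0 [[103.3 247. ]]
-0.25 0.04 [[111.6 240.3]]
-0.25 0.08 [[119.1 234.3]]
index [array([[103. , 241.9]]), array([[ 96.5, 246.9]]), array([[ 89.6, 252.3]]), array([[ 88.1, 253.5]])]
```

View pics/c9.png

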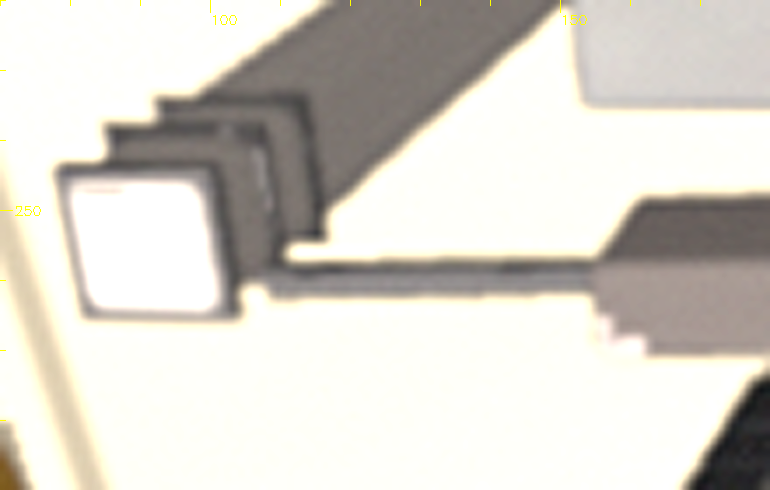

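```bash
cat > push.py <<'E'
import sys
from station import env, viewer
from h import *
import pickle
np.set_printoptions(precision=1,suppress=True)
q=quat(1); tgt=float(sys.argv[1]); back=float(sys.argv[2]); n=sys.argv[3]
s=env.move_linear(at(tgt,.161),q,v=.025,stop_force=6)
env.hold(.1);print(s,env.current_ee_pos(),env.current_wrist_force(),env.current_clock())
env.move_linear(at(back,.161),q,v=.03); env.hold(1.3)
p=env.current_ee_pos();m=viewer.camera_model('wrist');im=viewer.read_camera('wrist')
pickle.dump((p,m),open(n+'.pkl','wb'));cv2.imwrite(f'pics/{n}.png',im[:,:,::-1])
x,y=proj(m,[at(-.254,.139)])[0].astype(int)
crop(im,max(x-20,0),y-35,110,70,7,f'pics/{n}c.png')
for s,dz in ((-.215,.007),(-.245,0)):
  for t in (-.08,-.04,0,.04,.08):
    print(s,t,proj(m,[at(s-dz*t,.13-(-s)*t+dz)]))
print('index',[proj(m,[at(-.254,z)]) for z in (.1225,.13,.1375,.139)],env.current_clock())
E
python3 push.py -.1655 -.153 w6
```

```text
False [ 0.6 -0.1  0.2] [-0.4  0.2  0.9] 26.6667
-0.215 -0.08 [[158.3 267.3]]
-0.215 -0.04 [[163.5 259.7]]
-0.215 0 [[168.2 252.8]]
-0.215 0.04 [[172.6 246.4]]
-0.215 0.08 [[176.6 240.6]]
-0.245 -0.08 [[102.4 262.4]]
-0.245 -0.04 [[111.4 254.4]]
-0.245 0 [[119.5 247.2]]
-0.245 0.04 [[127.  240.6]]
-0.245 0.08 [[133.8 234.6]]
index [array([[110.4, 242. ]]), array([[104.1, 247. ]]), array([[ 97.4, 252.4]]), array([[ 96. , 253.6]])] 28.5833
```

View pics/w6.png

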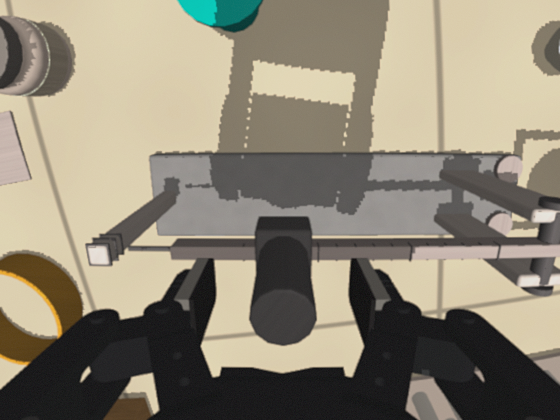

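View pics/w6c.png

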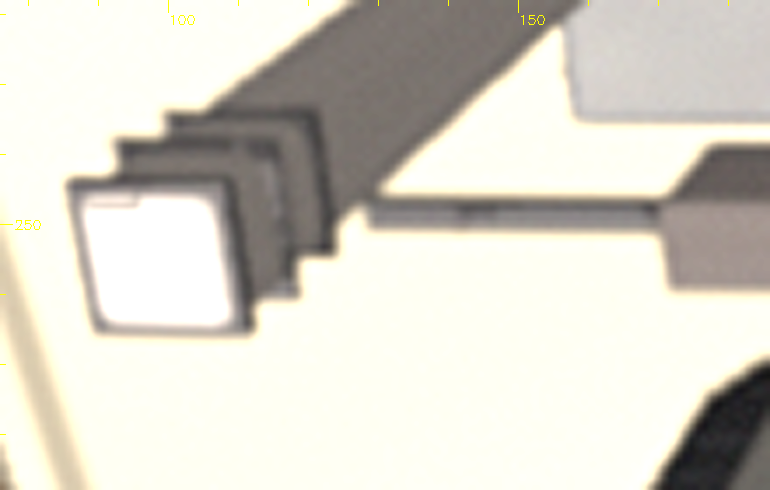

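The pointer end, at (129,248), now sits on the predicted level position and the fingers are clear of the post. I'll retreat straight up and check independently.

```bash
python3 - <<'E'
from station import env, viewer
from h import *
np.set_printoptions(precision=1,suppress=True)
q=quat(1)
env.move_linear(at(-.153,.26),q,v=.1)
P=at(-.20,.26);P[0]-=.09
env.move_linear(P,q,v=.2); env.hold(1.3)
m=viewer.camera_model('wrist');im=viewer.read_camera('wrist');cv2.imwrite('pics/w7.png',im[:,:,::-1])
x,y=proj(m,[at(-.254,.139)])[0].astype(int)
crop(im,max(x-20,0),max(y-35,0),110,70,7,'pics/w7c.png'); print(x-20,y-35)
for s,dz in ((-.215,.007),(-.245,0)):
  for t in (-.08,-.04,0,.04,.08):
    print(s,t,proj(m,[at(s-dz*t,.13-(-s)*t+dz)]))
print('index',[proj(m,[at(-.254,z)]) for z in (.1225,.13,.1375,.139)],env.current_clock())
a=viewer.read_camera('scene');crop(a,210,150,150,112,5,'pics/c10.png')
E
```

```text
215 266
-0.215 -0.08 [[280.8 311.1]]
-0.215 -0.04 [[280.5 305.4]]
-0.215 0 [[280.2 300. ]]
-0.215 0.04 [[280.  294.9]]
-0.215 0.08 [[279.7 290.1]]
-0.245 -0.08 [[244.8 308. ]]
-0.245 -0.04 [[245.9 301.7]]
-0.245 0 [[247.  295.8]]
-0.245 0.04 [[248.  290.3]]
-0.245 0.08 [[249. 285.]]
index [array([[238. , 291.5]]), array([[237. , 295.8]]), array([[236. , 300.2]]), array([[235.8, 301.2]])] 31.7583
```

View pics/w7.png

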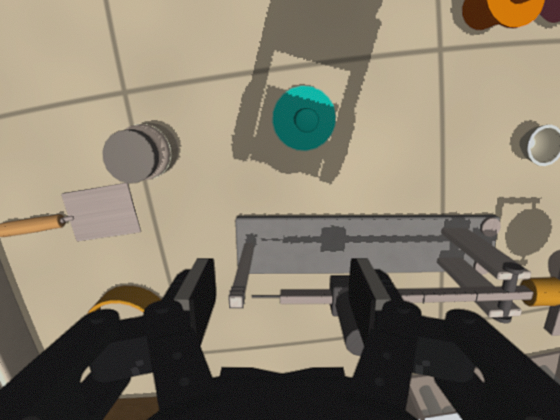

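View pics/w7c.png

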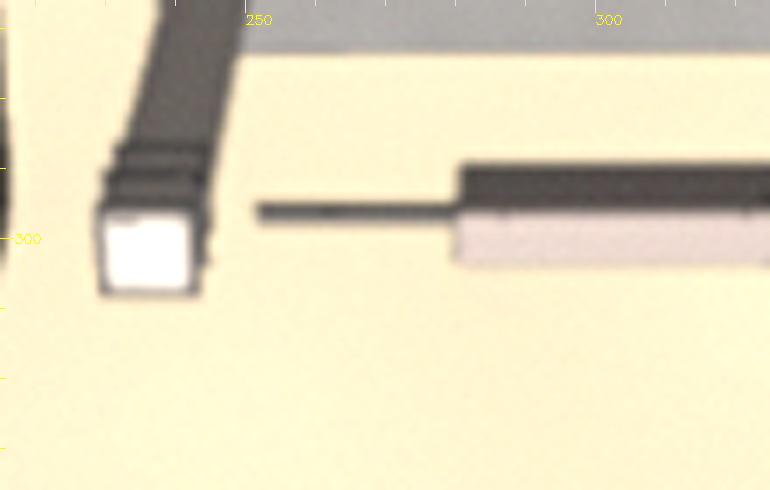

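View pics/c10.png

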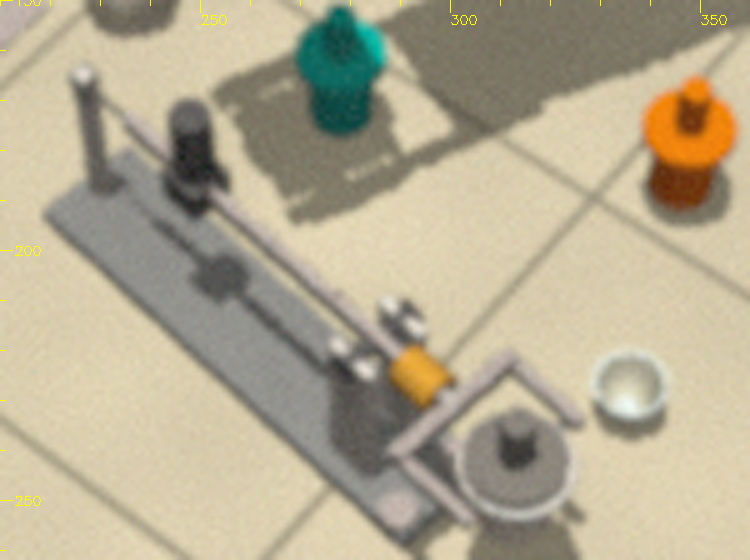

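```bash
python3 - <<'E'
from station import env
print(env.current_clock(),env.current_wrist_force()); env.close_job()
E
```

```text
31.8083 [0.15326241 0.68731057 0.39278835]
the job is handed in; nothing more can be done
```

I hung the jar in the ring by its flange, let it go, and set the poise with two light pushes. I handed the job in at about 32 s of the 72 s allowed; no verdict is reported.

- **Jar:** I lowered it onto the ring until the beam reached its stop. The highest reading was about 8 N of pressing, which I eased off before letting go. The last scene picture shows it upright and centred in the ring.
- **Weight:** The wrist force gave about 0.29–0.31 kg, which put balance near 106–115 mm of poise travel.
- **Poise:** The first push stopped short, with the beam tilted about -0.06 rad. A further 7.5 mm push brought it level. No force stop tripped during either push.
- **Level check:** Two wrist pictures, one with the open fingers still round the post and one after retreating, both put the beam at about 0 to +0.006 rad. The limit is ±0.03 rad. I judged this from the projected position of the pointer and bar end, because the index lines were too small to read directly.
- **Other objects:** No bystander was touched or seen to move, but I did not measure their positions at the end.
- **Disagreement:** The scene camera's positions were about 5–9 mm off those of the top and wrist cameras. I used the wrist camera, which agreed with the top camera within about 1 mm on the ring and jar. On the poise post they differed by about 5 mm, so I opened the fingers wide enough round it to allow for that.

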